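# Make up a power-supply kit and a radio kit at the parts stall

### The job

Make up two kits from the stock on the stall table: the larger transformer, the capacitor can and the round panel meter go in the three-pocket tray (power-supply kit); the loudspeaker and the tuning capacitor go in the two-pocket tray (radio kit). Put each part in the pocket of its own shape (transformer in the oblong pocket, meter in the large round one, can in the small round one; loudspeaker in the round pocket, tuning capacitor in the rectangular one), the same way up as it now stands and resting flat on the pocket's floor, and set it down without dropping it. Leave the small transformer and the rectangular meter where they are.

Things in the scene. Friction and masses are not known exactly. Their poses are not given: they have to be found in the camera images.
- big_transformer: Larger mains transformer, 0.32 kg: dark laminated core 54 (x) x 22 (y) mm, 47 mm high; yellowish taped coil through it, 34 mm long (x), 38 mm wide (y), from 10 to 37 mm height; foot strip 74 mm long (x), 20 mm wide, 2 mm thick. Grip the flat core ends, 54 mm apart along x, in the upper half. Origin: centre of its underside; z up.
- small_transformer: Small transformer of the same build, stays in the stock: core 36 (x) x 15 (y) mm, 32 mm high, coil 27 mm wide in y, foot strip 52 mm long in x. Origin: centre of its underside; z up.
- round_meter: Round panel meter lying on its back, white scale up: black round bezel 60 mm diameter from 33 to 45 mm height, over a black round case 50 mm diameter that it stands on. 46 mm high in all. Grip the bezel across its diameter. Origin: centre of its underside; z up; its yaw does not matter.
- rect_meter: Rectangular panel meter lying on its back, white scale up, stays in the stock: black bezel 48 (x) x 60 (y) mm, 44 mm high in all, over a round case 48 mm diameter. Origin: centre of its underside; z up.
- capacitor_can: Smoothing capacitor: dark upright round can 35 mm diameter, 60 mm high, with two small aluminium screw terminals on its top (to 64 mm). Origin: centre of its underside; z up; its yaw does not matter.
- tuning_capacitor: Air-spaced tuning capacitor: bare aluminium open-topped frame 45 (x) x 38 (y) mm, 42 mm high, with a row of brass and aluminium vanes inside, and a brass shaft 6 mm thick that stands out 12 mm beyond the frame on +x at 24 mm height. Grip the side plates, 38 mm apart along y, in the upper half. Origin: centre of the frame's underside; z up.
- loudspeaker: Loudspeaker lying face down: steel rim 66 mm diameter, 4 mm thick; steel basket above it (58 mm across at 4 mm height, narrowing to 41 mm at 15 mm); round magnet 45 mm across on top, from 22 to 42 mm height. Grip the magnet, fingertips no lower than 17 mm above the underside. Origin: centre of its underside; z up; its yaw does not matter.
- psu_tray: Three-pocket tray, grey-brown moulded pulp, fixed: 190 (x) x 175 (y) mm, 18 mm high, pocket floors 4 mm above the table. Pockets: oblong (transformer) 60 (x) x 96 (y) mm at x -52, y 0, so the transformer's x lies along the tray's y, either way round; large round (meter) 72 mm across at x +46, y +40; small round (can) 57 mm across at x +46, y -48. Origin: centre of its underside; z up.
- radio_tray: Two-pocket tray, grey-brown moulded pulp, fixed: 190 (x) x 124 (y) mm, 18 mm high, pocket floors 4 mm above the table. Pockets: rectangular (tuning capacitor) 62 (x) x 68 (y) mm at x -50, y 0, the capacitor's x (shaft) along the tray's y, either way round, shaft passing over the edge; round (loudspeaker) 88 mm across at x +42, y 0. Origin: centre of its underside; z up.

How it is judged:
By the outcome, as a careful person would: the job done as asked, in the order asked, and still so for the second after the job is handed in, with the robot touching nothing.
It also fails if it takes over 120 s, if anything falls off the work surface, if the arm or the gripper's body presses on something with over 40 N, if the wrist force passes 120 N, or if a joint passes its speed limit or range.

### The arm

A 6-joint arm with a two-finger parallel gripper is mounted at the origin on the work surface. World frame = base frame: x ahead of the robot, y to its left, z up, the work surface at z = 0. Lengths are in m, angles in degrees, forces in N, time in s.
With the tool pointing down it reaches from about 0.275 to 0.725 m from the base axis. Payload 15.9 kg.
Tool frame: the origin (TCP) lies on the centre line of the jaws, within the pads' length; the fingertips stand 22 mm ahead of it and the grasp point (between the pads) lies 3 mm ahead of it; x points along the fingers, y is the direction in which the jaws open and shut, and the axes are right-handed (so a half turn about x gives the same grasp; the last joint's range is limited). The gripper opens to 85 mm and grips with 20 to 120 N. Pads are 22 mm wide; open, the fingers measure 114 mm over their backs; the gripper's body (76 mm by 85 mm) begins 54 mm behind the grasp point. The pads swing forward as they close: fully open they stand 13 mm farther back than shut.
Start: joints at [-64.802, 12.198, -1.971, 75.831, 0, 90], TCP at [0.213, -0.452, 0.253] pointing down, gripper open.
Joint ranges: [-170.91, 170.91], [-42.67, 98.43], [-65.05, 77.54], [-120.47, 116.71], [-90, 82.35], [-180, 180]. Speed limits (degrees/s): [108.29, 108.29, 136.94, 147.25, 180, 180].

### API

Orientations are given as [roll, pitch, yaw] about the fixed x, y, z axes, in that order (R = Rz(yaw) Ry(pitch) Rx(roll)).
In Python, from workcell import manip gives the robot as it stands. The module is installed in compiled form; this text tells all that it offers.
- The arm moves only by the tool jog_arm, never from a script. Its argument "increments" is a list of rows, each a list of 5 numbers: the closure, from 0 (fully open) to 1 (shut), then the shift along the world's x, y, z in cm, then the turn about the world's z in degrees. In form: [[jaw, dx, dy, dz, spin], ...]. A call has 1 to 8 rows; each row shifts and turns the commanded pose from where the row before left it; what a row does not reach is not made up. A row lasts 1/10 s, in which the tool goes at most 50 mm and 8.59 degrees, less where a joint would pass 70% of its speed; a pose out of reach is approached as far as the arm can. A call is refused whole if a number of a shift passes 5 or a number of a turn 8.59, either way. A call with a gripper value outside its range is refused whole. The fingers move at their own pace and stop on an object; "newtons" is the grip in N (left out, the last holds). Time passes only in rows, so rows that do not move let the fingers close. It gives the time, the measured TCP pose, the force and the opening at its end, in the units of the state.
- manip.read_state(): the state, without advancing time (a new reading comes with each control period).
- manip.read_camera(name): name is "side" or "top"; returns (picture, depth): 420x560x3 uint8, blue, green, red; 420x560 float32, m along the optical axis (not along the pixel's ray), 0 where there is no reading.
- manip.camera_params(name): a dict with "camera_matrix" (3x3 intrinsics, pixels), "k1" (the pictures are not rectified: a ray, as slopes to the right and down, at radius r is drawn at 1 + k1 r^2 times it, then the intrinsics apply), "R" (3x3) and "t" (3): a world point X has camera coordinates R X + t. Camera axes: x right, y down, z forward; pixel columns grow to the right and rows downward; lengths in m; the calibration is good to about 2 mm. A picture is of the moment at which its call begins. camera_params takes no time and is no camera call.
- manip.sign_off(): hands the job in, once; it reports no verdict.
Trained networks look in the newest picture that a camera, given by its name, has taken for a name from the list of things; names that differ only in an ending like _2 or _b are one class to them, and where a whole thing is asked for, a point or a joint stands for the part that bears it (a point fixed in the world has none). Each returns a list of dicts, best first, with "p" (0 to 1); they miss things now and then, are a little off and sometimes report something else, mostly with a low value. They report only what shows in the picture. A call takes as long as a camera call.
- manip.search_frame(camera, thing): "centre" ([row, column] as shares, 0 to 1, of the picture: columns of its width, rows of its height, amid what is visible of it).
- manip.pinpoint(camera, thing): "centre" ([row, column] as shares, 0 to 1, of the picture: columns of its width, rows of its height: a listed point, or the origin of a listed thing).
The state is a dict: "time_s": time; "joint_pos": joint angles; "qvel": joint speeds; "joint_efforts": joint torques, N m; "tcp_pos": TCP position; "tcp_rot": TCP orientation; "ft_force": force on the tool from outside, world axes, zero at the start; "wrist_torque": the same for the moment, N m; "opening": opening from 0.0 (shut) to 1.0 (fully open).
Only numpy, scipy, OpenCV 4.12 (cv2) and the standard library are available. Lean on these libraries where they do the work, as an engineer would, in place of code of your own. Each camera call takes 0.05 s, during which the arm holds its last target. There are 200 camera calls.

## Working session

There is one attempt and no reset: what is moved stays moved. The work goes in short steps, Python scripts to look and compute and a tool call to move; the robot and the scene stay as the last step left them, time stands still between calls to the robot, and variables do not carry over. Pictures are saved under pics/ and viewed, about 12 in all and at most 16, crops included, and the job is handed in when it is done.

Besides the shell and the picture viewer there is one more tool, called after "Emit:" as name(argument=value, ...) on one line, values as JSON. jog_arm: Moves the arm, as the interface text tells. Its arguments: {"type":"object","properties":{"increments":{"type":"array"},"newtons":{"type":"number"}},"required":["increments"]}

```bash
mkdir -p pics
cat > h.py <<'E'
import numpy as np, cv2
from workcell import manip
def ray(cam,rc):
    P=manip.camera_params(cam);K=np.array(P["camera_matrix"]);k1=P["k1"]
    v,u=rc; d=np.array([(u-K[0,2])/K[0,0],(v-K[1,2])/K[1,1]]);s=d.copy()
    for _ in range(20): s=d/(1+k1*(s@s))
    return np.array([s[0],s[1],1.]),np.array(P["R"]),np.array(P["t"])
def at_z(cam,rc,z):
    s,R,t=ray(cam,rc); c=-R.T@t; w=R.T@s
    return c+w*(z-c[2])/w[2]
def cloud(cam,dep):
    P=manip.camera_params(cam);K=np.array(P["camera_matrix"],float);R=np.array(P["R"]);t=np.array(P["t"])
    h,w=dep.shape;u,v=np.meshgrid(np.arange(w),np.arange(h))
    d=np.stack([(u-K[0,2])/K[0,0],(v-K[1,2])/K[1,1]],-1);s=d.copy()
    for _ in range(20): s=d/(1+P["k1"]*(s**2).sum(-1,keepdims=True))
    X=np.concatenate([s*dep[...,None],dep[...,None]],-1)
    return (X-t)@R
E
python3 - <<'E'
from h import *
for c in("top","side"):
    im,d=manip.read_camera(c); cv2.imwrite(f"pics/{c}0.png",im); np.savez(f"{c}0.npz",im=im,d=d)
    P=manip.camera_params(c);print(c,P["camera_matrix"],P["k1"],-np.array(P["R"]).T@np.array(P["t"]))
    for n in "big_transformer small_transformer round_meter rect_meter capacitor_can tuning_capacitor loudspeaker psu_tray radio_tray".split():
        r=manip.pinpoint(c,n)
        for q in r[:2]:
            rc=np.array(q["centre"])*[420,560]; print(n,round(q["p"],2),rc.round(),at_z(c,rc,0).round(3))
print(manip.read_state())
E
```

```text
top [[398.0345166    0.         277.49385208]
 [  0.         398.0345166  211.84166459]
 [  0.           0.           1.        ]] 0.02113935110855494 [ 0.3899705  -0.02030073  0.98256681]
big_transformer 0.85 [158. 272.] [0.706 0.008 0.   ]
small_transformer 0.52 [178. 317.] [ 0.651 -0.106  0.   ]
round_meter 0.86 [260. 278.] [ 0.446 -0.006  0.   ]
rect_meter 0.88 [183. 233.] [0.641 0.106 0.   ]
capacitor_can 0.57 [236. 233.] [0.507 0.105 0.   ]
tuning_capacitor 0.54 [231. 318.] [ 0.516 -0.106  0.   ]
loudspeaker 0.94 [210. 271.] [0.572 0.009 0.   ]
psu_tray 0.71 [251. 397.] [ 0.465 -0.299  0.   ]
radio_tray 0.8 [248. 153.] [0.48  0.303 0.   ]
side [[500.76646778   0.         288.5849129 ]
 [  0.         500.76646778 208.70439888]
 [  0.           0.           1.        ]] 0.02646862398889499 [0.23651666 0.60167718 0.82306161]
big_transformer 0.72 [211. 224.] [0.704 0.006 0.   ]
small_transformer 0.5 [185. 269.] [ 0.651 -0.109  0.   ]
round_meter 0.86 [245. 333.] [ 0.448 -0.008  0.   ]
rect_meter 0.77 [254. 224.] [0.643 0.108 0.   ]
capacitor_can 0.81 [275. 283.] [0.51  0.103 0.   ]
[... 165 characters left out ...]
tray 0.8 [368. 246.] [0.482 0.302 0.   ]
{'time_s': 1.0, 'joint_pos': array([-6.48008370e+01,  1.21997550e+01, -1.96966506e+00,  7.58307259e+01,
       -5.54287437e-05,  9.00015086e+01]), 'qvel': array([ 0.02348851,  0.03860362,  0.02802539, -0.01816509, -0.02247303,
        0.00921271]), 'joint_efforts': array([-5.91536500e-04, -6.85969162e+01,  4.87341034e+01,  9.22288200e-04,
        1.59586593e-04, -4.46669048e-05]), 'tcp_pos': array([ 0.21288201, -0.45241512,  0.25330197]), 'tcp_rot': array([-69.20456834,  89.99984387, 135.99308603]), 'ft_force': array([-0.08154703,  0.34486474,  0.1465631 ]), 'wrist_torque': array([-0.03584137,  0.02851644,  0.02780515]), 'opening': 1.0003162392743332}
```

Run:
```python
from h import *
# orthographic height map and colour map from top depth (world, 1 mm/px) rows = x descending, cols = y descending
a=np.load("top0.npz");X=cloud("top",a["d"]);z=X[...,2]
top=cv2.resize(a["im"],(800,600));cv2.imwrite("pics/t.png",top)
np.save("X.npy",X)
m=(a["d"]>0)
def comp(name,c,r,zlo,zhi):
    k=m&(np.hypot(X[...,0]-c[0],X[...,1]-c[1])<r)&(z>zlo)&(z<zhi)
    p=X[k][:,:2].astype(np.float32)
    (cx,cy),(w,h),an=cv2.minAreaRect(p)
    (ex,ey),er=cv2.minEnclosingCircle(p)
    print(name,k.sum(),"rect",np.round([cx,cy,w,h],3),round(an,1),"circ",np.round([ex,ey,2*er],3),"mean",p.mean(0).round(4),"z",np.median(X[k][:,2]).round(4))
comp("bigT core",(.705,.007),.06,.041,.06)
comp("bigT foot+",(.705,.007),.06,.0,.06)
comp("smallT",(.651,-.107),.05,.027,.05)
comp("rmeter",(.447,-.007),.055,.035,.06)
comp("recm",(.642,.107),.055,.035,.06)
comp("can",(.508,.104),.05,.05,.08)
comp("tun",(.513,-.105),.05,.034,.06)
comp("spk",(.573,.0),.055,.034,.06)
comp("psu",(.469,-.306),.16,.010,.03)
comp("rad",(.481,.302),.16,.010,.03)
print(np.median(z[m]))
```

```text
bigT core 212 rect [0.699 0.006 0.035 0.055] 55.2 circ [0.7   0.007 0.056] mean [0.6984 0.0061] z 0.0474
bigT foot+ 1197 rect [0.704 0.007 0.118 0.118] 0.2 circ [0.705 0.007 0.12 ] mean [0.7    0.0071] z 0.0024
smallT 104 rect [ 0.646 -0.102  0.021  0.037] 76.4 circ [ 0.645 -0.102  0.039] mean [ 0.6447 -0.1018] z 0.0324
rmeter 505 rect [ 0.448 -0.009  0.056  0.056] 89.1 circ [ 0.448 -0.01   0.06 ] mean [ 0.4481 -0.0096] z 0.0464
recm 485 rect [0.638 0.108 0.049 0.06 ] 4.9 circ [0.638 0.107 0.074] mean [0.6371 0.1072] z 0.0451
can 180 rect [0.509 0.1   0.033 0.033] 1.2 circ [0.51  0.101 0.036] mean [0.509  0.1003] z 0.0613
tun 174 rect [ 0.51  -0.107  0.038  0.045] 89.1 circ [ 0.51  -0.106  0.057] mean [ 0.5105 -0.107 ] z 0.0386
spk 275 rect [0.564 0.004 0.043 0.043] 88.9 circ [0.565 0.005 0.045] mean [0.5641 0.0045] z 0.0427
psu 4038 rect [ 0.468 -0.305  0.193  0.18 ] 3.4 circ [ 0.468 -0.304  0.259] mean [ 0.467  -0.3068] z 0.0191
rad 2550 rect [0.487 0.301 0.127 0.193] 87.7 circ [0.487 0.302 0.227] mean [0.4813 0.3004] z 0.0188
0.000980123456002923
```

View pics/t.png

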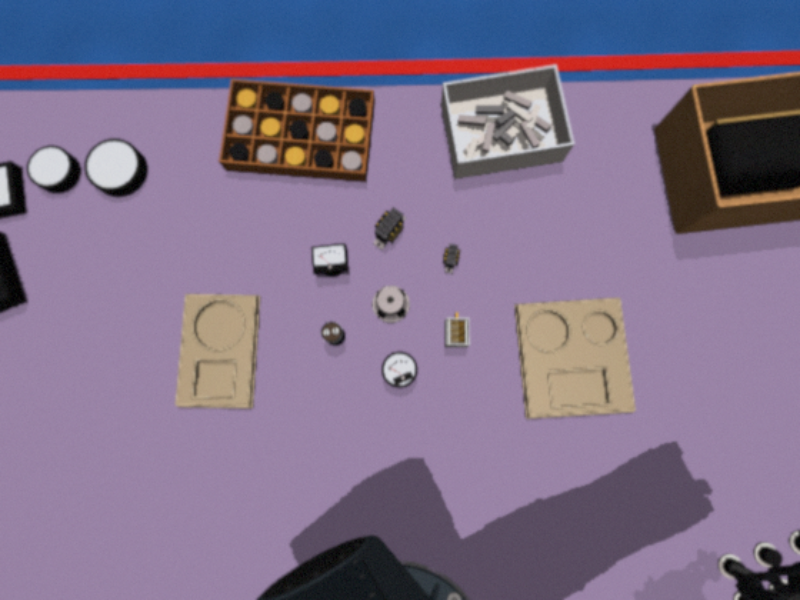

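View pics/side0.png

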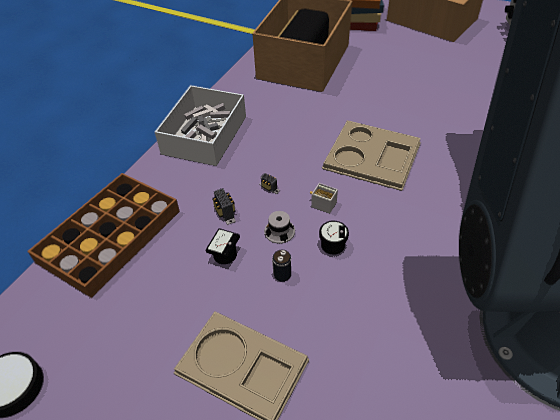

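```bash
cat >> h.py <<'E'
def tooly():
    from scipy.spatial.transform import Rotation as Ro
    s=manip.read_state(); y=Ro.from_euler("xyz",s["tcp_rot"],degrees=True).as_matrix()[:,1]
    return np.degrees(np.arctan2(y[1],y[0]))
E
python3 - <<'E'
from h import *
from scipy.optimize import least_squares
print("tool y",tooly())
C={}
for c in("top","side"):
    a=np.load(c+"0.npz");X=cloud(c,a["d"]);k=(a["d"]>0)&(abs(X[...,1])<.45)&(X[...,0]>.2)&(X[...,0]<.8); C[c]=X[k]
    g=C[c][abs(C[c][:,2])<.008]; A=np.c_[g[:,:2],np.ones(len(g))]; print(c,"table plane",np.linalg.lstsq(A,g[:,2],rcond=None)[0].round(4))
def pts(c,ctr,r,lo,hi):
    p=C[c]; return p[(np.hypot(p[:,0]-ctr[0],p[:,1]-ctr[1])<r)&(p[:,2]>lo)&(p[:,2]<hi)]
def pca(p):
    q=p[:,:2]-p[:,:2].mean(0);w,v=np.linalg.eigh(q.T@q/len(q));a=np.degrees(np.arctan2(v[1,1],v[0,1]));t=q@v
    return p[:,:2].mean(0).round(4),((p[:,:2].mean(0)-0)@np.eye(2)+ v@((t.max(0)+t.min(0))/2)).round(4),np.ptp(t,axis=0).round(3),round((a+90)%180-90,1)
for c in C:
    print(c,"bigT",*pca(pts(c,(.700,.007),.045,.043,.055)))
    print(c,"bigTfoot+coil",*pca(pts(c,(.700,.007),.055,.008,.055)))
    print(c,"tun",*pca(pts(c,(.511,-.105),.05,.038,.06)))
    for n,ct,l,h in(("spk",(.565,.005),.038,.05),("can",(.508,.102),.054,.063),("met",(.448,-.008),.040,.06)):
        p=pts(c,ct,.05,l,h)[:,:2].astype(np.float32);(x,y),r=cv2.minEnclosingCircle(p);print(c,n,round(x,4),round(y,4),round(2*r,4),p.mean(0).round(4),len(p))
    # pockets: floor points in tray
    for n,tc,rad,hs in(("psu",(.467,-.306),.16,[(-.052,0),(.046,.04),(.046,-.048)]),("rad",(.483,.301),.14,[(-.05,0),(.042,0)])):
        t=pts(c,tc,rad,.014,.026); (x,y),wh,an=cv2.minAreaRect(t[:,:2].astype(np.float32)); print(c,n,round(x,4),round(y,4),np.round(wh,3),round(an,1),np.median(t[:,2]).round(4))
E
```

```text
tool y -64.80234563210361
top table plane [-0.0011 -0.0006  0.0016]
side table plane [ 0.0005 -0.0011 -0.0003]
top bigT [0.6985 0.0061] [0.6995 0.0059] [0.023 0.055] -37.2
top bigTfoot+coil [0.695  0.0055] [0.6993 0.0059] [0.039 0.055] -36.0
top tun [ 0.5118 -0.1069] [ 0.5109 -0.1059] [0.044 0.05 ] 11.1
top spk 0.565 0.0045 0.0449 [0.5644 0.0044] 271
top can 0.5097 0.1011 0.0355 [0.5092 0.1005] 140
top met 0.4484 -0.0097 0.0597 [ 0.4481 -0.0097] 504
top psu 0.4682 -0.3058 [0.192 0.178] 2.9 0.0191
top rad 0.4869 0.302 [0.127 0.192] 88.1 0.0189
side bigT [0.7001 0.0086] [0.7022 0.0066] [0.023 0.058] -37.0
side bigTfoot+coil [0.696  0.0142] [0.7017 0.0068] [0.04 0.06] -33.4
side tun [ 0.5122 -0.1058] [ 0.5121 -0.1053] [0.045 0.049] 6.0
side spk 0.5676 0.0066 0.0474 [0.5663 0.0073] 296
side can 0.5117 0.1023 0.0357 [0.5105 0.105 ] 204
side met 0.4498 -0.0087 0.0628 [ 0.4496 -0.0062] 565
side psu 0.4718 -0.3033 [0.19  0.183] 3.2 0.0181
side rad 0.4896 0.3025 [0.126 0.192] 88.7 0.0173
```

Emit:
jog_arm(increments=[[0,3.05,2.87,0,1.7],[0,3.05,2.87,0,1.7],[0,3.05,2.87,0,1.7],[0,3.05,2.87,0,1.7],[0,3.05,2.87,0,1.7],[0,3.05,2.87,0,1.7],[0,3.05,2.87,0,1.7],[0,3.05,2.87,0,1.7]], newtons=40)

```text
time_s: 1.8
tcp_pos: [0.458, -0.2214, 0.2535]
tcp_rot: [113.5, 90.0, -27.6]
ft_force: [1.0, -0.4, 0.7]
opening: 0.999
```

Emit:
jog_arm(increments=[[0,3.05,2.87,0,1.7],[0,3.05,2.87,-1,1.7],[0,3.05,2.87,-1,1.7],[0,3.05,2.87,-2,1.7],[0,3.05,2.87,-2,1.7],[0,3.05,2.87,-2,1.7],[0,3.05,2.87,-2,1.7],[0,3.05,2.87,0,1.8]])

```text
time_s: 2.6
tcp_pos: [0.7006, 0.0082, 0.15]
tcp_rot: [-51.6, 89.8, -179.0]
ft_force: [0.5, -0.5, -0.3]
opening: 1.0
```

Run:
```python
from h import *
print(tooly())
C={}
for c in("top","side"):
    a=np.load(c+"0.npz");X=cloud(c,a["d"]);p=X[a["d"]>0]
    for n,ct,hs in(("T",(.418,-.3073),(.030,.048)),("M",(.5138,-.2621),.036),("C",(.5185,-.3499),.0285),("tun",(.438,.3034),(.031,.034)),("spk",(.530,.3008),.044)):
        d=p[:,:2]-ct; k=(p[:,2]<.0115)&(np.hypot(*d.T)<.058 if n in("T","tun") else np.hypot(*d.T)<hs+.006)
        if n=="T":k&=(abs(d[:,0])<.036)
        q=p[k][:,:2].astype(np.float32);(x,y),wh,an=cv2.minAreaRect(q);(ex,ey),r=cv2.minEnclosingCircle(q)
        print(c,n,"exp",ct,"rect",np.round([x,y],4),np.round(wh,3),round(an,1),"circ",np.round([ex,ey,2*r],4),len(q))
```

```text
-37.42587310931671
top T exp (0.418, -0.3073) rect [ 0.4167 -0.3115] [0.06  0.094] 3.1 circ [ 0.4165 -0.3105  0.1091] 967
top M exp (0.5138, -0.2621) rect [ 0.5154 -0.2658] [0.066 0.067] 89.1 circ [ 0.5145 -0.2657  0.0691] 610
top C exp (0.5185, -0.3499) rect [ 0.5187 -0.3543] [0.052 0.05 ] 47.3 circ [ 0.5194 -0.3545  0.0541] 373
top tun exp (0.438, 0.3034) rect [0.4389 0.3058] [0.064 0.114] 88.9 circ [0.4381 0.3034 0.1159] 763
top spk exp (0.53, 0.3008) rect [0.532  0.3043] [0.083 0.081] 2.6 circ [0.5318 0.3045 0.0853] 895
side T exp (0.418, -0.3073) rect [ 0.4219 -0.3165] [0.057 0.087] 3.1 circ [ 0.4223 -0.316   0.0967] 576
side M exp (0.5138, -0.2621) rect [ 0.5187 -0.2726] [0.06  0.062] 72.0 circ [ 0.519  -0.2737  0.0682] 389
side C exp (0.5185, -0.3499) rect [ 0.5238 -0.3601] [0.041 0.049] 84.8 circ [ 0.5236 -0.3607  0.0514] 201
side tun exp (0.438, 0.3034) rect [0.4378 0.3051] [0.116 0.073] 0.1 circ [0.438  0.3035 0.1161] 1641
side spk exp (0.53, 0.3008) rect [0.5349 0.2975] [0.083 0.082] 12.6 circ [0.5355 0.2971 0.0857] 1734
```

Emit:
jog_arm(increments=[[0,0,0,-3,0],[0,0,-0.05,-3,0.4],[0,0,0,-2,0],[0,0,0,-1.3,0],[0,0,0,-1,0],[0,0,0,-1,0],[0,0,0,0,0],[0,0,0,0,0]])

```text
time_s: 3.4
tcp_pos: [0.7012, 0.0063, 0.0409]
tcp_rot: [126.4, 90.0, -0.8]
ft_force: [0.3, -0.6, -0.1]
opening: 1.003
```

Run:
```python
from h import *
print(tooly(),manip.read_state()["tcp_pos"])
a,_=manip.read_camera("side");cv2.imwrite("pics/g1.png",cv2.resize(a[110:310,120:400],None,fx=2.8,fy=2.8,interpolation=cv2.INTER_CUBIC))
```

```text
-37.10415090959685 [0.70115687 0.00625476 0.04088533]
```

View pics/g1.png

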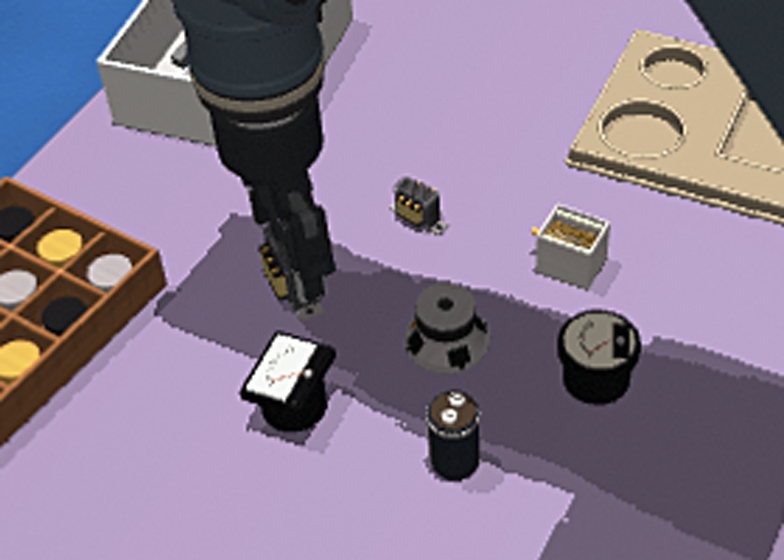

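The side view shows the open jaws straddling the big transformer (around 295,270 in the crop), clear of its neighbours. Next I close and lift.

Emit:
jog_arm(increments=[[1,0,0,0,0],[1,0,0,0,0],[1,0,0,0,0],[1,0,0,0,0],[1,0,0,0,0],[1,0,0,0,0]], newtons=50)

```text
time_s: 4.05
tcp_pos: [0.7012, 0.0063, 0.041]
tcp_rot: [130.6, 89.9, 3.5]
ft_force: [-1.6, 0.2, 5.7]
opening: 0.624
```

Emit:
jog_arm(increments=[[1,0,0,0,0],[1,0,0,0.3,0],[1,0,0,1,0],[1,0,0,2,0],[1,0,0,3,0],[1,0,0,3,0],[1,0,0,1,0],[1,0,0,0,0]])

```text
time_s: 4.85
tcp_pos: [0.7017, 0.0063, 0.1448]
tcp_rot: [127.4, 89.8, 0.3]
ft_force: [1.1, 0.5, -3.3]
opening: 0.625
```

Run:
```python
from h import *
s=manip.read_state();print(tooly(),s["tcp_pos"],s["ft_force"],s["wrist_torque"])
a,_=manip.read_camera("side");cv2.imwrite("pics/g2.png",cv2.resize(a[40:240,120:400],None,fx=2.8,fy=2.8,interpolation=cv2.INTER_CUBIC))
```

```text
-37.103162608158364 [0.70171108 0.00629909 0.14484327] [ 1.06271875  0.4828135  -3.32455689] [-0.00301016 -0.01861669 -0.02664794]
```

View pics/g2.png

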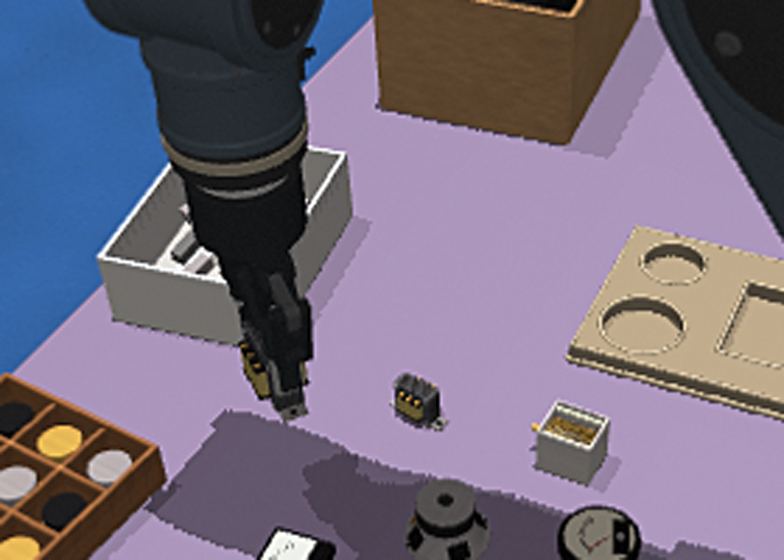

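Emit:
jog_arm(increments=[[1,-1,-1.1,0,-2],[1,-2,-2.2,0,-3.5],[1,-2,-2.2,0,-3.5],[1,-2,-2.2,0,-3.5],[1,-2,-2.2,0,-3.5],[1,-2,-2.2,0,-3.5],[1,-2,-2.2,0,-3.5],[1,-2,-2.2,0,-3.5]])

```text
time_s: 5.7
tcp_pos: [0.5489, -0.1592, 0.1414]
tcp_rot: [-41.6, 89.8, 164.7]
ft_force: [0.9, -0.3, -3.5]
opening: 0.622
```

Emit:
jog_arm(increments=[[1,-2,-2.2,0,-3.5],[1,-2,-2.2,0,-3.5],[1,-2,-2.2,0,-3.5],[1,-2,-2.2,0,-3.5],[1,-2,-2.3,0,-3.5],[1,-2,-2.3,0,-3.5],[1,-1.35,-1.8,0,-2.3],[1,0,0,0,0]])

```text
time_s: 6.5
tcp_pos: [0.4151, -0.3118, 0.1416]
tcp_rot: [-27.4, 89.8, 155.5]
ft_force: [-0.3, 0.7, -2.4]
opening: 0.62
```

Emit:
jog_arm(increments=[[1,0,0,-2,0],[1,0,0,-2,0],[1,0,0,-2,0],[1,0,0,-1.4,0],[1,0,0,-0.8,0],[1,0,0,0,0],[1,0,0,0,0]])

```text
time_s: 7.2
tcp_pos: [0.4175, -0.3105, 0.0614]
tcp_rot: [-56.8, 90.0, 126.3]
ft_force: [-0.2, -0.8, -2.5]
opening: 0.621
```

Run:
```python
from h import *
s=manip.read_state();print(tooly(),s["tcp_pos"],s["ft_force"])
a,_=manip.read_camera("side");cv2.imwrite("pics/g3.png",cv2.resize(a[60:240,260:512],None,fx=3,fy=3,interpolation=cv2.INTER_CUBIC))
```

```text
-86.8711641300637 [ 0.41749913 -0.31045643  0.06138671] [-0.19143232 -0.80172922 -2.50057917]
```

View pics/g3.png

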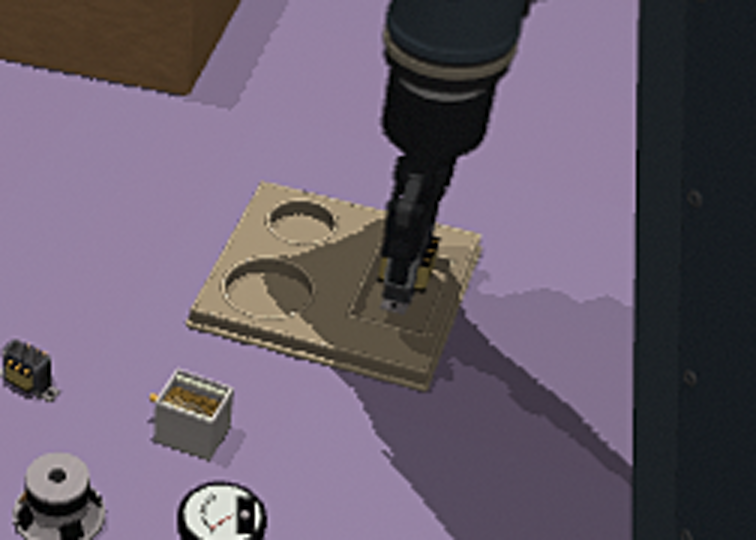

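The transformer hangs level above the oblong pocket (foot end at 397,308; pocket from 350 to 450 across). I lower it slowly from here.

Emit:
jog_arm(increments=[[1,0,0.2,-0.4,0],[1,0,0,-0.4,0],[1,0,0,-0.3,0],[1,0,0,-0.2,0],[1,0,0,-0.1,0],[1,0,0,-0.1,0],[1,0,0,0,0]])

```text
time_s: 7.95
tcp_pos: [0.4173, -0.3087, 0.0462]
tcp_rot: [-40.6, 90.0, 142.5]
ft_force: [0.5, 0.3, -2.9]
opening: 0.623
```

Emit:
jog_arm(increments=[[1,0,0,-0.1,0],[1,0,0,0,0],[1,0,0,0,0]])

```text
time_s: 8.25
tcp_pos: [0.4174, -0.3087, 0.0453]
tcp_rot: [-176.2, 90.0, 6.9]
ft_force: [0.1, 0.0, -3.2]
opening: 0.623
```

Emit:
jog_arm(increments=[[1,0,0,-0.06,0],[1,0,0,0,0],[1,0,0,0,0]])

```text
time_s: 8.55
tcp_pos: [0.4174, -0.3088, 0.045]
tcp_rot: [141.1, 90.0, -35.8]
ft_force: [-1.9, 2.8, 5.8]
opening: 0.621
```

Emit:
jog_arm(increments=[[1,0,0,-0.05,0],[1,0,0,0,0],[1,0,0,0,0]])

```text
time_s: 8.85
tcp_pos: [0.4175, -0.3088, 0.045]
tcp_rot: [144.7, 90.0, -32.2]
ft_force: [-4.9, 4.4, 16.2]
opening: 0.625
```

Emit:
jog_arm(increments=[[0.3,0,0,0,0],[0,0,0,0,0],[0,0,0,0,0],[0,0,0,0,0],[0,0,0,0.5,0],[0,0,0,2,0],[0,0,0,4,0],[0,0,0,4,0]])

```text
time_s: 9.65
tcp_pos: [0.4169, -0.3083, 0.1505]
tcp_rot: [-38.3, 89.9, 144.8]
ft_force: [0.8, -0.5, 0.5]
opening: 0.998
```

Run:
```python
from h import *
s=manip.read_state();print(tooly(),s["tcp_pos"],s["joint_pos"].round(1),s["ft_force"])
```

```text
-86.90084036583826 [ 0.41685898 -0.30832358  0.15046934] [-36.5  16.8 -11.   62.2  -0.  140.4] [ 0.75333853 -0.49791305  0.4830725 ]
```

Emit:
jog_arm(increments=[[0,0.4,1.5,0,2],[0,0.7,3,0,3.5],[0,0.7,3,0,3.5],[0,0.7,3,0,3.5],[0,0.7,3,0,3.5],[0,0.7,3,0,3.5],[0,0.7,3,0,3.5],[0,0.7,3,0,3.5]])

```text
time_s: 10.45
tcp_pos: [0.4705, -0.0824, 0.1494]
tcp_rot: [144.9, 90.0, -5.3]
ft_force: [-0.4, -0.6, 0.9]
opening: 1.001
```

Emit:
jog_arm(increments=[[0,0.7,3,0,3.5],[0,0.7,3,0,3.5],[0,0.7,3,0,3.5],[0,0.7,3,0,3.5],[0,0.7,3,0,3.5],[0,0.55,3,0,3.5],[0,0,0.5,0,0],[0,0,0,0,0]])

```text
time_s: 11.25
tcp_pos: [0.5107, 0.102, 0.1491]
tcp_rot: [-23.8, 90.0, -153.1]
ft_force: [-0.2, -0.8, 0.2]
opening: 1.001
```

Run:
```python
from h import *
s=manip.read_state();print(tooly(),s["tcp_pos"],s["joint_pos"].round(1),s["ft_force"])
a,d=manip.read_camera("side");print([ (q["p"],at_z("side",np.array(q["centre"])*[420,560],0).round(4)) for n in("capacitor_can","big_transformer") for q in manip.pinpoint("side",n)[:1]])
a,d=manip.read_camera("top");X=cloud("top",d);k=(d>0)&(abs(X[...,0]-.417)<.03)&(abs(X[...,1]+.3085)<.045)&(X[...,2]>.045)&(X[...,2]<.07);p=X[k];print(len(p),p.min(0),p.max(0),np.median(p,0))
cv2.imwrite("pics/g4.png",cv2.resize(a[180:330,290:490],None,fx=3.5,fy=3.5,interpolation=cv2.INTER_CUBIC))
```

```text
-39.33943171530542 [0.51065853 0.10200192 0.14913306] [ 11.3  17.1 -10.9  62.1  -0.  140.6] [-0.2235046  -0.83908322  0.18076948]
[(0.96, array([0.5099, 0.107 , 0.    ])), (0.75, array([ 0.4265, -0.3227,  0.    ]))]
258 [ 0.39917441 -0.33515872  0.04600339] [ 0.43583023 -0.2816613   0.05671786] [ 0.41516931 -0.30721789  0.05200374]
```

View pics/g4.png

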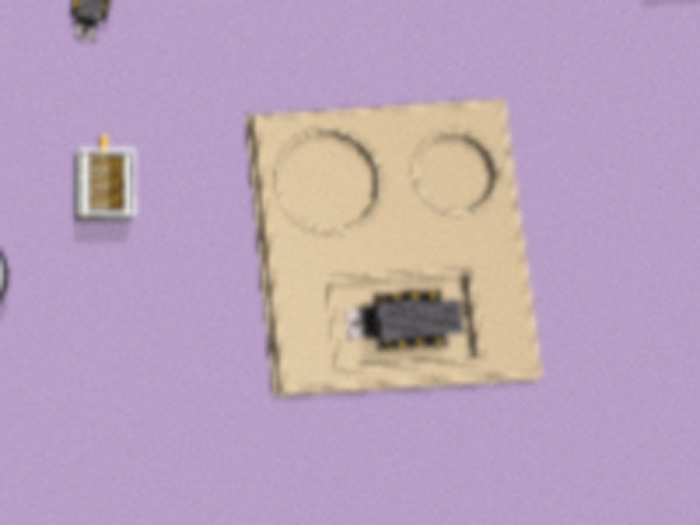

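The transformer sits inside the oblong pocket, and its top at 52 mm (51 expected) means it rests flat. Next is the can.

Emit:
jog_arm(increments=[[0,0,0,-2,0],[0,0,0,-3,0],[0,0,0,-2.5,0],[0,0,0,-1.5,0],[0,0,0,-1,0],[0,0,0,-0.4,0],[0,0,0,0,0],[1,0,0,0,0]], newtons=30)

```text
time_s: 12.25
tcp_pos: [0.5114, 0.1012, 0.046]
tcp_rot: [139.4, 89.9, 10.0]
ft_force: [0.5, 0.6, 0.5]
opening: 0.857
```

Emit:
jog_arm(increments=[[1,0,0,0,0],[1,0,0,0,0],[1,0,0,0,0],[1,0,0,0,0],[1,0,0,0,0],[1,0,0,0,0],[1,0,0,0,0]])

```text
time_s: 12.95
tcp_pos: [0.5112, 0.1014, 0.0457]
tcp_rot: [136.0, 89.9, 6.6]
ft_force: [-1.0, -0.4, 5.7]
opening: 0.404
```

Emit:
jog_arm(increments=[[1,0,0,0.3,0],[1,0,0,1,0],[1,0,0,2,0],[1,0,0,3,0],[1,0,0,3,0],[1,0,0,0.7,0],[1,0,0,0,0]])

```text
time_s: 13.65
tcp_pos: [0.5116, 0.1015, 0.1466]
tcp_rot: [141.3, 89.9, 11.9]
ft_force: [-0.1, -0.3, -1.7]
opening: 0.403
```

Emit:
jog_arm(increments=[[1,0,-1.5,0,0],[1,0,-3,0,0],[1,0,-3,0,0],[1,0,-3,0,0],[1,0,-3,0,0],[1,0,-3,0,0],[1,0.1,-3,0,0],[1,0.1,-3,0,0]])

```text
time_s: 14.45
tcp_pos: [0.5116, -0.1255, 0.1439]
tcp_rot: [-61.1, 89.9, 169.4]
ft_force: [0.6, 0.9, -1.3]
opening: 0.401
```

Emit:
jog_arm(increments=[[1,0.1,-3,0,0],[1,0.1,-3,0,0],[1,0.1,-3,0,0],[1,0.1,-3,0,0],[1,0.1,-3,0,0],[1,0.1,-3,0,0],[1,0,-3,0,0],[1,0,-1.7,0,0]])

```text
time_s: 15.25
tcp_pos: [0.5173, -0.3531, 0.1435]
tcp_rot: [-73.0, 89.9, 157.5]
ft_force: [-0.3, 0.3, -1.9]
opening: 0.403
```

Emit:
jog_arm(increments=[[1,0,0,-1,0],[1,0,0,-3,0],[1,0,0,-2,0],[1,0,0,-1,0],[1,0,0,-0.5,0],[1,0,0,0,0],[1,0,0,0,0]])

```text
time_s: 15.95
tcp_pos: [0.5192, -0.3508, 0.071]
tcp_rot: [96.1, 89.9, -33.3]
ft_force: [-0.1, 0.0, -0.9]
opening: 0.399
```

Run:
```python
from h import *
s=manip.read_state();print(tooly(),s["tcp_pos"],s["ft_force"])
a,_=manip.read_camera("side");cv2.imwrite("pics/g5.png",cv2.resize(a[60:240,260:512],None,fx=3,fy=3,interpolation=cv2.INTER_CUBIC))
```

```text
-39.39288841398539 [ 0.51920065 -0.3508448   0.07097587] [-0.13031945  0.00930956 -0.91881588]
```

View pics/g5.png

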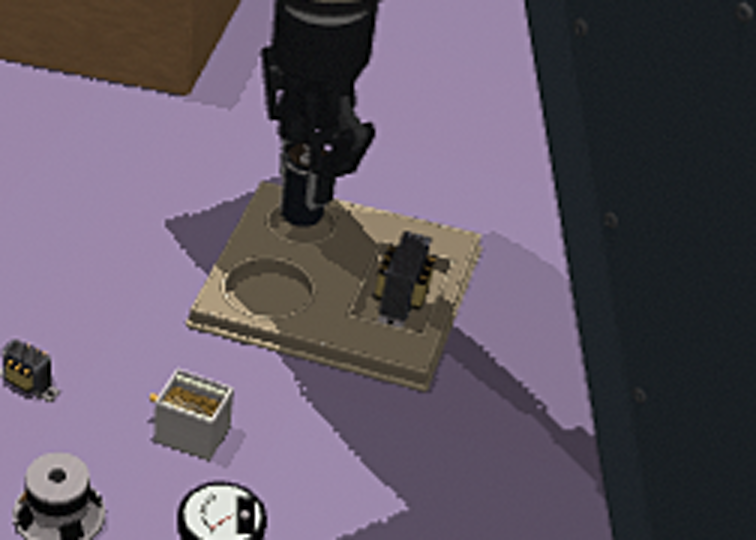

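The can hangs upright over the small round pocket (302,222). I lower it now.

Emit:
jog_arm(increments=[[1,0,0,-0.5,0],[1,0,0,-0.6,0],[1,0,0,-0.5,0],[1,0,0,-0.3,0],[1,0,0,-0.1,0],[1,0,0,-0.06,0],[1,0,0,0,0],[1,0,0,0,0]])

```text
time_s: 16.8
tcp_pos: [0.5189, -0.3507, 0.0498]
tcp_rot: [87.6, 90.0, -41.8]
ft_force: [-1.8, 1.5, 3.0]
opening: 0.401
```

Emit:
jog_arm(increments=[[1,0,0,-0.06,0],[1,0,0,0,0],[1,0,0,0,0]])

```text
time_s: 17.1
tcp_pos: [0.5189, -0.3507, 0.0497]
tcp_rot: [98.0, 90.0, -31.4]
ft_force: [-4.5, 3.5, 12.0]
opening: 0.398
```

Emit:
jog_arm(increments=[[1,0,0,-0.05,0],[1,0,0,0,0],[1,0,0,0,0]])

```text
time_s: 17.4
tcp_pos: [0.519, -0.3508, 0.0497]
tcp_rot: [96.6, 90.0, -32.8]
ft_force: [-7.1, 4.3, 17.7]
opening: 0.398
```

Emit:
jog_arm(increments=[[0.5,0,0,0,0],[0.3,0,0,0,0],[0,0,0,0,0],[0,0,0,0,0],[0,0,0,0.5,0],[0,0,0,2,0],[0,0,0,4,0],[0,0,0,3,0]])

```text
time_s: 18.2
tcp_pos: [0.519, -0.3508, 0.1457]
tcp_rot: [95.6, 90.0, -33.8]
ft_force: [1.0, -1.0, 0.3]
opening: 1.003
```

Emit:
jog_arm(increments=[[0,-0.5,1.7,0,2],[0,-0.6,3,0,2],[0,-0.6,3,0,2],[0,-0.6,3,0,2],[0,-0.6,3,0,2],[0,-0.6,3,0,2],[0,-0.6,3,0,2],[0,-0.6,3,0,2]])

```text
time_s: 19.0
tcp_pos: [0.4716, -0.1226, 0.1439]
tcp_rot: [101.6, 90.0, -11.7]
ft_force: [0.3, 0.4, 0.6]
opening: 0.997
```

Emit:
jog_arm(increments=[[0,-0.6,3,0,2],[0,-0.6,3,0,2],[0,-0.6,3,0,2],[0,-0.6,2.5,0,2],[0,0,0,0,0],[0,0,0,0,0]])

```text
time_s: 19.6
tcp_pos: [0.448, -0.0085, 0.1439]
tcp_rot: [86.8, 90.0, -18.5]
ft_force: [0.4, -0.5, -0.0]
opening: 1.001
```

Run:
```python
from h import *
s=manip.read_state();print(tooly(),s["tcp_pos"],s["joint_pos"].round(1),s["ft_force"])
a,d=manip.read_camera("top");X=cloud("top",d);k=(d>0)&(np.hypot(X[...,0]-.519,X[...,1]+.3508)<.03)&(X[...,2]>.058)&(X[...,2]<.08);p=X[k];print(len(p),p.min(0),p.max(0),np.median(p,0))
cv2.imwrite("pics/g6.png",cv2.resize(a[180:330,290:490],None,fx=3.5,fy=3.5,interpolation=cv2.INTER_CUBIC))
```

```text
-15.35288176253409 [ 0.44803516 -0.00850272  0.14388476] [ -1.1   9.1 -22.   58.9  -0.  104.3] [ 0.40209443 -0.54402039 -0.03443184]
196 [ 0.50085522 -0.36877374  0.05824803] [ 0.53406104 -0.33293685  0.07372478] [ 0.5168631  -0.34882601  0.06571321]
```

Emit:
jog_arm(increments=[[0,0.1,-0.07,-2,0],[0,0,0,-3,0],[0,0,0,-2.5,0],[0,0,0,-1.5,0],[0,0,0,-1,0],[0,0,0,-0.4,0],[0,0,0,0,0],[1,0,0,0,0]], newtons=35)

```text
time_s: 20.45
tcp_pos: [0.4494, -0.0096, 0.0402]
tcp_rot: [103.2, 89.9, -2.2]
ft_force: [-0.3, 0.2, -0.3]
opening: 0.857
```

Emit:
jog_arm(increments=[[1,0,0,0,0],[1,0,0,0,0],[1,0,0,0,0],[1,0,0,0,0],[1,0,0,0,0]])

```text
time_s: 20.95
tcp_pos: [0.4494, -0.0095, 0.0405]
tcp_rot: [97.4, 89.9, -8.0]
ft_force: [-2.8, -1.4, 11.0]
opening: 0.687
```

Emit:
jog_arm(increments=[[1,0,0,0.3,0],[1,0,0,1,0],[1,0,0,2,0],[1,0,0,3,0],[1,0,0,3,0],[1,0,0,0.7,0],[1,0,0,0,0]])

```text
time_s: 21.65
tcp_pos: [0.4497, -0.0094, 0.1408]
tcp_rot: [105.0, 89.9, -0.4]
ft_force: [-0.6, 0.1, -2.5]
opening: 0.681
```

Run:
```python
from h import *
s=manip.read_state();print(tooly(),s["tcp_pos"],s["ft_force"],s["wrist_torque"])
a,_=manip.read_camera("side");cv2.imwrite("pics/g7.png",cv2.resize(a[80:260,240:492],None,fx=3,fy=3,interpolation=cv2.INTER_CUBIC))
```

```text
-15.3991265570522 [ 0.44966353 -0.00938893  0.1407574 ] [-0.55179747  0.14857672 -2.48389328] [ 0.02589775  0.06153061 -0.04135607]
```

View pics/g7.png

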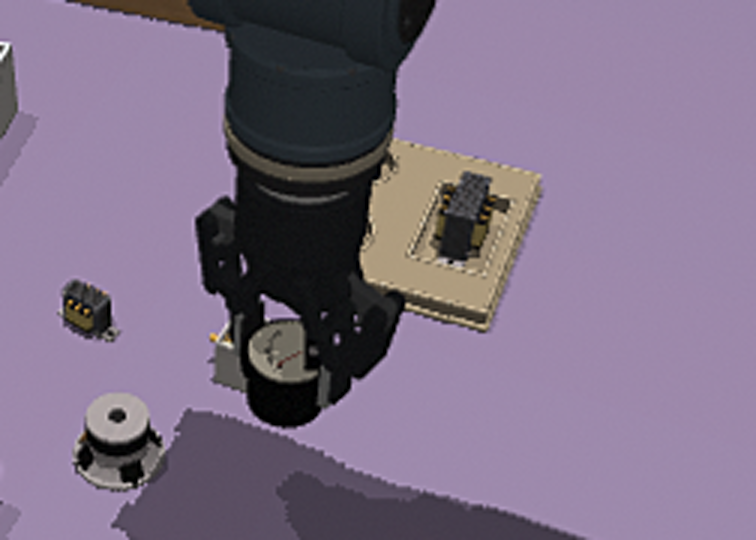

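The meter hangs level in the jaws at about (285,375).

Emit:
jog_arm(increments=[[1,0.3,-1.5,0,0],[1,0.6,-2.5,0,0],[1,0.7,-2.5,0,0],[1,0.7,-2.5,0,0],[1,0.7,-2.5,0,0],[1,0.7,-2.5,0,0],[1,0.7,-2.5,0,0],[1,0.7,-2.5,0,0]])

```text
time_s: 22.5
tcp_pos: [0.4992, -0.2002, 0.1379]
tcp_rot: [-97.4, 89.9, 157.2]
ft_force: [0.7, 0.5, -2.2]
opening: 0.683
```

Emit:
jog_arm(increments=[[1,0.7,-2.5,0,0],[1,0.6,-2.5,0,0],[1,0.1,-1.36,0,0],[1,0,0,-1,0],[1,0,0,-3,0],[1,0,0,-2,0],[1,0,0,-1,0],[1,0,0,-0.5,0]])

```text
time_s: 23.3
tcp_pos: [0.5131, -0.2619, 0.0632]
tcp_rot: [-105.6, 89.9, 149.1]
ft_force: [-0.7, -0.8, -1.0]
opening: 0.684
```

Emit:
jog_arm(increments=[[1,0,0,0,0],[1,0,0,0,0]])

```text
time_s: 23.5
tcp_pos: [0.5143, -0.263, 0.0653]
tcp_rot: [80.6, 89.9, -24.8]
ft_force: [0.2, -0.1, -1.9]
opening: 0.686
```

Run:
```python
from h import *
s=manip.read_state();print(tooly(),s["tcp_pos"],s["ft_force"])
a,_=manip.read_camera("side");cv2.imwrite("pics/g8.png",cv2.resize(a[60:240,260:512],None,fx=3,fy=3,interpolation=cv2.INTER_CUBIC))
```

```text
-15.389731399862928 [ 0.51431623 -0.2630021   0.06529183] [ 0.15397108 -0.07891392 -1.87383293]
```

View pics/g8.png

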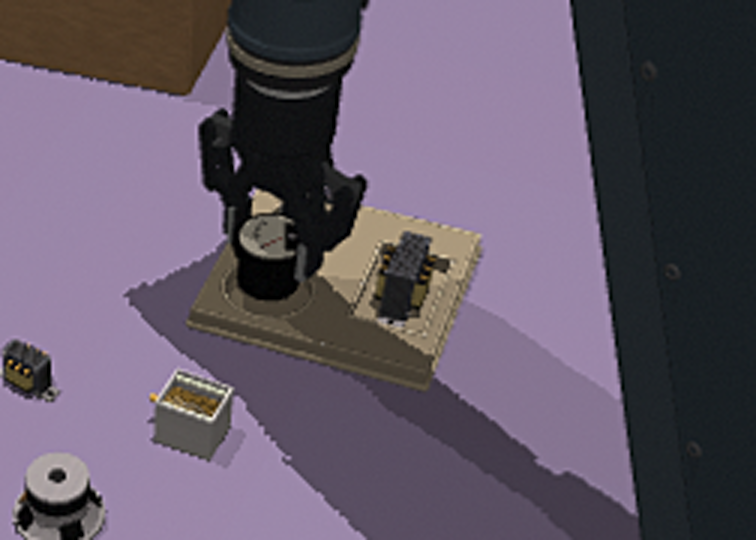

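The meter is centred over the large round pocket (268,290). I lower it now.

Emit:
jog_arm(increments=[[1,0,0,-0.5,0],[1,0,0,-0.6,0],[1,0,0,-0.4,0],[1,0,0,-0.3,0],[1,0,0,-0.1,0],[1,0,0,-0.06,0],[1,0,0,0,0],[1,0,0,0,0]])

```text
time_s: 24.35
tcp_pos: [0.514, -0.2631, 0.045]
tcp_rot: [73.2, 90.0, -32.2]
ft_force: [0.1, -0.0, -2.6]
opening: 0.681
```

Emit:
jog_arm(increments=[[1,0,0,-0.1,0],[1,0,0,0,0],[1,0,0,0,0]])

```text
time_s: 24.65
tcp_pos: [0.514, -0.2631, 0.0445]
tcp_rot: [75.4, 90.0, -30.0]
ft_force: [-3.2, 1.2, 7.8]
opening: 0.68
```

Emit:
jog_arm(increments=[[1,0,0,-0.06,0],[1,0,0,0,0],[1,0,0,0,0]])

```text
time_s: 24.95
tcp_pos: [0.5141, -0.2631, 0.0445]
tcp_rot: [77.7, 89.9, -27.7]
ft_force: [-7.0, 4.0, 18.2]
opening: 0.681
```

Emit:
jog_arm(increments=[[0.25,0,0,0,0],[0,0,0,0,0],[0,0,0,0,0],[0,0,0,0,0],[0,0,0,0.5,0],[0,0,0,2,0],[0,0,0,4,0],[0,0,0,3,0]])

```text
time_s: 25.75
tcp_pos: [0.514, -0.2631, 0.1405]
tcp_rot: [75.3, 90.0, -30.1]
ft_force: [1.5, -0.6, 0.1]
opening: 0.999
```

Emit:
jog_arm(increments=[[0,0.3,1.5,0,0],[0,0.5,2.8,0,0],[0,0.6,2.8,0,0],[0,0.6,2.8,0,0],[0,0.6,2.8,0,0],[0,0.6,2.8,0,0],[0,0.6,2.8,0,0],[0,0.6,2.8,0,0]])

```text
time_s: 26.55
tcp_pos: [0.5578, -0.0505, 0.138]
tcp_rot: [-88.4, 90.0, 166.2]
ft_force: [0.6, -0.3, -0.2]
opening: 0.999
```

Emit:
jog_arm(increments=[[0,0.6,2.8,0,0],[0,0.2,2.8,0,0],[0,0,0.15,0,0],[0,0,0,0,0],[0,0,0,0,0]])

```text
time_s: 27.05
tcp_pos: [0.5656, 0.005, 0.1381]
tcp_rot: [-47.0, 90.0, -152.4]
ft_force: [0.0, 0.4, 0.7]
opening: 1.0
```

Run:
```python
from h import *
s=manip.read_state();print(tooly(),s["tcp_pos"],s["joint_pos"].round(1),s["ft_force"])
a,d=manip.read_camera("top");X=cloud("top",d);k=(d>0)&(np.hypot(X[...,0]-.5145,X[...,1]+.2631)<.036)&(X[...,2]>.04)&(X[...,2]<.07);p=X[k];print(len(p),p.min(0),p.max(0),np.median(p,0))
cv2.imwrite("pics/g9.png",cv2.resize(a[180:330,290:490],None,fx=3.5,fy=3.5,interpolation=cv2.INTER_CUBIC))
```

```text
-15.419104785084121 [0.56564105 0.00502283 0.13812602] [  0.5  22.5  -4.7  62.8  -0.  105.9] [0.04901923 0.39683595 0.74816088]
516 [ 0.48445111 -0.29169502  0.0404452 ] [ 0.54192604 -0.23293077  0.05627895] [ 0.5126683  -0.26151276  0.0505807 ]
```

View pics/g9.png

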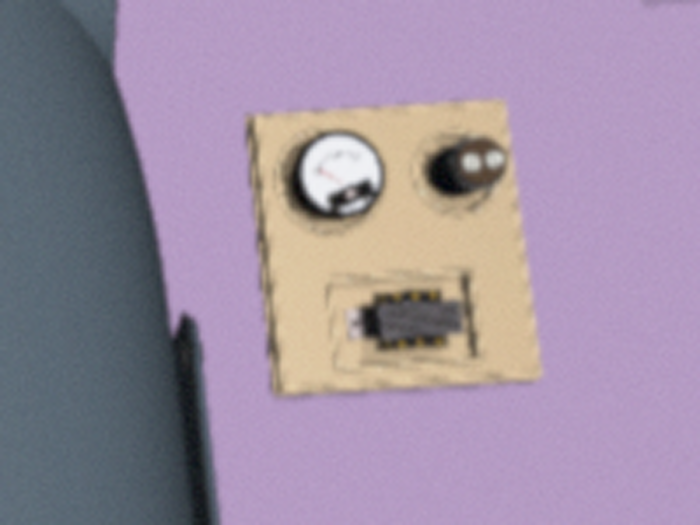

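All three power-supply parts sit in their pockets (meter 340,175; can 460,165; transformer 415,320), at the expected heights. Next is the loudspeaker.

Emit:
jog_arm(increments=[[0,0.05,0,-2,0],[0,0,0,-3,0],[0,0,0,-2,0],[0,0,0,-1.5,0],[0,0,0,-0.8,0],[0,0,0,-0.4,0],[0,0,0,0,0],[1,0,0,0,0]], newtons=40)

```text
time_s: 27.9
tcp_pos: [0.5668, 0.0053, 0.042]
tcp_rot: [104.7, 89.9, -0.7]
ft_force: [0.5, 0.6, -0.7]
opening: 0.856
```

Emit:
jog_arm(increments=[[1,0,0,0,0],[1,0,0,0,0],[1,0,0,0,0],[1,0,0,0,0],[1,0,0,0,0],[1,0,0,0,0]])

```text
time_s: 28.5
tcp_pos: [0.5668, 0.0055, 0.0421]
tcp_rot: [101.8, 89.9, -3.6]
ft_force: [-1.3, -0.7, 8.5]
opening: 0.515
```

Emit:
jog_arm(increments=[[1,0,0,0.3,0],[1,0,0,1,0],[1,0,0,2,0],[1,0,0,3,0],[1,0,0,3,0],[1,0,0,0.7,0],[1,0,0,0,0]])

```text
time_s: 29.2
tcp_pos: [0.5671, 0.0055, 0.1427]
tcp_rot: [106.6, 89.9, 1.2]
ft_force: [-0.0, -0.1, -2.0]
opening: 0.512
```

Run:
```python
from h import *
s=manip.read_state();print(tooly(),s["tcp_pos"],s["ft_force"],s["wrist_torque"])
a,_=manip.read_camera("side");cv2.imwrite("pics/g10.png",cv2.resize(a[80:260,200:452],None,fx=3,fy=3,interpolation=cv2.INTER_CUBIC))
```

```text
-15.39697138948298 [0.56711881 0.00553051 0.14268311] [-0.00637182 -0.06172617 -2.01564074] [0.00504787 0.04741525 0.01225859]
```

View pics/g10.png

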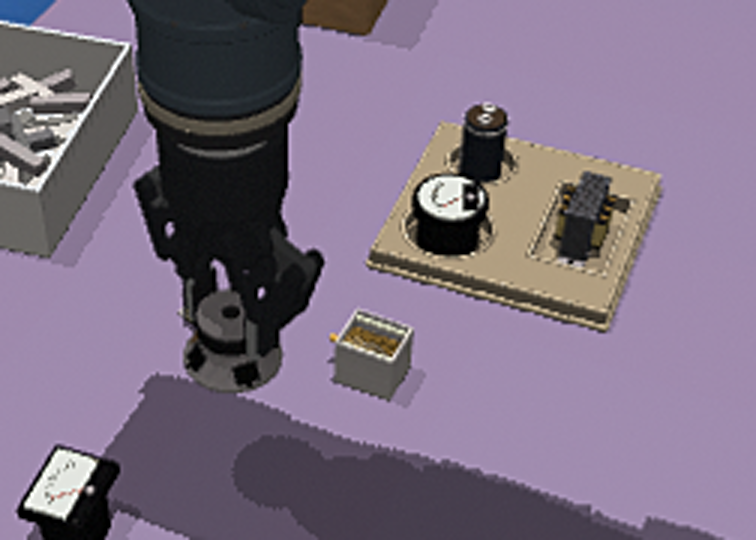

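The speaker hangs level in the jaws (230,340), and the power-supply kit looks right from the side too.

Emit:
jog_arm(increments=[[1,-0.2,1.5,0,0],[1,-0.3,2.6,0,0],[1,-0.3,2.6,0,0],[1,-0.3,2.6,0,0],[1,-0.3,2.6,0,0],[1,-0.3,2.6,0,0],[1,-0.3,2.6,0,0],[1,-0.3,2.6,0,0]])

```text
time_s: 30.05
tcp_pos: [0.542, 0.2041, 0.1399]
tcp_rot: [-59.6, 89.9, -165.0]
ft_force: [0.7, 0.2, -1.6]
opening: 0.513
```

Emit:
jog_arm(increments=[[1,-0.3,2.6,0,0],[1,-0.3,2.6,0,0],[1,-0.3,2.6,0,0],[1,-0.35,2.2,0,0],[1,0,0,0,0],[1,0,0,-2,0],[1,0,0,-3,0],[1,0,0,-2,0]])

```text
time_s: 30.85
tcp_pos: [0.5293, 0.302, 0.0685]
tcp_rot: [-45.6, 89.8, -151.0]
ft_force: [-0.5, -0.5, -1.2]
opening: 0.512
```

Emit:
jog_arm(increments=[[1,0,0,-0.5,0],[1,0,0,0,0],[1,0,0,0,0]])

```text
time_s: 31.15
tcp_pos: [0.5311, 0.3027, 0.0671]
tcp_rot: [138.2, 90.0, 32.8]
ft_force: [-0.0, 0.1, -0.9]
opening: 0.511
```

Run:
```python
from h import *
s=manip.read_state();print(tooly(),s["tcp_pos"],s["ft_force"],s["opening"])
a,_=manip.read_camera("side");cv2.imwrite("pics/g11.png",cv2.resize(a[220:420,140:400],None,fx=2.8,fy=2.8,interpolation=cv2.INTER_CUBIC))
```

```text
-15.406123813862186 [0.53113199 0.30269296 0.06710331] [-0.0018092   0.0839062  -0.90373969] 0.5107818639785053
```

View pics/g11.png

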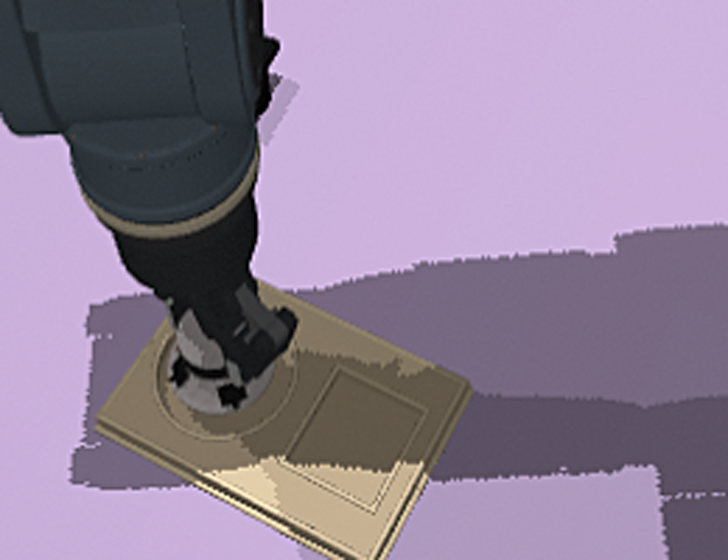

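The speaker rim (bottom at 215,413) lies within the round pocket's outline (157–298). I lower it now.

Emit:
jog_arm(increments=[[1,0,0,-0.5,0],[1,0,0,-0.6,0],[1,0,0,-0.4,0],[1,0,0,-0.3,0],[1,0,0,-0.15,0],[1,0,0,-0.1,0],[1,0,0,0,0],[1,0,0,0,0]])

```text
time_s: 32.0
tcp_pos: [0.5309, 0.3025, 0.0461]
tcp_rot: [139.9, 90.0, 34.5]
ft_force: [-3.9, -1.9, 6.4]
opening: 0.51
```

Emit:
jog_arm(increments=[[1,0,0,-0.1,0],[1,0,0,0,0],[1,0,0,0,0]])

```text
time_s: 32.3
tcp_pos: [0.5309, 0.3025, 0.0461]
tcp_rot: [140.0, 90.0, 34.6]
ft_force: [-7.9, -5.0, 20.4]
opening: 0.515
```

Emit:
jog_arm(increments=[[1,0,0,-0.05,0],[1,0,0,0,0],[1,0,0,0,0]])

```text
time_s: 32.6
tcp_pos: [0.5309, 0.3025, 0.046]
tcp_rot: [137.7, 89.9, 32.3]
ft_force: [-12.9, -6.7, 28.5]
opening: 0.512
```

Emit:
jog_arm(increments=[[0.4,0,0,0,0],[0.2,0,0,0,0],[0.2,0,0,0,0],[0.2,0,0,0,0],[0.2,0,0,0.5,0],[0,0,0,2,0],[0,0,0,4,0],[0,0,0,3,0]])

```text
time_s: 33.4
tcp_pos: [0.531, 0.3025, 0.1415]
tcp_rot: [135.3, 90.0, 29.9]
ft_force: [-0.0, -0.1, 0.9]
opening: 1.001
```

Run:
```python
from h import *
s=manip.read_state();print(tooly(),s["tcp_pos"],s["joint_pos"].round(1))
for c in("top","side"):
    a,d=manip.read_camera(c);X=cloud(c,d)
    k=(d>0)&(np.hypot(X[...,0]-.511,X[...,1]+.106)<.042)
    for lo in(.012,.030,.036):
        p=X[k&(X[...,2]>lo)];q=p[(abs(p[:,0]-.511)<.026)][:,:2].astype(np.float32)
        (x,y),wh,an=cv2.minAreaRect(q);print(c,lo,np.round([x,y],4),np.round(wh,4),round(an,1),len(q))
    print([(q["p"],at_z(c,np.array(q["centre"])*[420,560],0).round(4)) for q in manip.pinpoint(c,"tuning_capacitor")[:1]])
    # white rim via colour
    m=((a.min(-1)>170)&k).astype(np.uint8); ys,xs=np.nonzero(m); P=X[ys,xs]; P=P[P[:,2]>.03]; 
    if len(P)>20:
        (x,y),wh,an=cv2.minAreaRect(P[:,:2].astype(np.float32));print("white",np.round([x,y],4),np.round(wh,4),round(an,1),len(P))
```

```text
-15.402574082915981 [0.53097974 0.30254348 0.14145237] [ 29.7  27.6   3.5  65.9   0.  135.1]
top 0.012 [ 0.5104 -0.1071] [0.0384 0.0454] 88.9 337
top 0.03 [ 0.5104 -0.1071] [0.0384 0.0453] 88.9 236
top 0.036 [ 0.5105 -0.1071] [0.0384 0.0453] 88.9 130
[]
white [ 0.5106 -0.1082] [0.0359 0.0449] 88.3 82
side 0.012 [ 0.5126 -0.1059] [0.0433 0.0469] 89.0 494
side 0.03 [ 0.5126 -0.1059] [0.0433 0.0469] 89.1 315
side 0.036 [ 0.5126 -0.1059] [0.0428 0.047 ] 88.3 180
[(0.96, array([ 0.5151, -0.1166,  0.    ]))]
white [ 0.5127 -0.107 ] [0.0413 0.0467] 89.3 75
```

Emit:
jog_arm(increments=[[0,-0.1,-1.5,0,-5],[0,-0.1,-2.9,0,-5],[0,-0.1,-2.9,0,-5],[0,-0.1,-2.9,0,-5],[0,-0.1,-2.9,0,-5],[0,-0.1,-2.9,0,-5],[0,-0.1,-2.9,0,-5],[0,-0.1,-2.9,0,-5]])

```text
time_s: 34.4
tcp_pos: [0.5219, 0.0832, 0.1381]
tcp_rot: [-25.6, 89.9, -171.2]
ft_force: [0.8, 0.7, -0.2]
opening: 0.996
```

Emit:
jog_arm(increments=[[0,-0.2,-2.9,0,-5],[0,-0.2,-2.9,0,-5],[0,-0.2,-2.9,0,-5],[0,-0.2,-2.9,0,-5],[0,-0.2,-2.9,0,-5],[0,-0.1,-2.9,0,-5],[0,0,-1.7,0,-5],[0,0,0,0,-0.7]])

```text
time_s: 35.2
tcp_pos: [0.511, -0.1081, 0.1381]
tcp_rot: [-1.0, 89.9, 177.6]
ft_force: [0.3, -0.0, -0.3]
opening: 1.001
```

Emit:
jog_arm(increments=[[0,0,0,-2,0],[0,0,0,-2,0],[0,0,0,0,0]])

```text
time_s: 35.5
tcp_pos: [0.5099, -0.1054, 0.0965]
tcp_rot: [-13.1, 89.7, 165.9]
ft_force: [-0.4, -0.6, -0.5]
opening: 1.002
```

Run:
```python
from h import *
s=manip.read_state();print(tooly(),s["tcp_pos"],s["joint_pos"].round(1))
```

```text
-90.98942335127751 [ 0.50990038 -0.10536381  0.09654702] [-11.7  19.6 -15.5  55.2   0.  169.3]
```

Emit:
jog_arm(increments=[[0,0,0,-1.5,0],[0,0,0,-2,0],[0,0,0,-1.5,0],[0,0,0,-0.8,0],[0,0,0,0,0],[0,0,0,0,0]], newtons=30)

```text
time_s: 36.1
tcp_pos: [0.5122, -0.1063, 0.042]
tcp_rot: [173.7, 90.0, -7.4]
ft_force: [0.7, 0.3, 0.5]
opening: 0.995
```

Run:
```python
from h import *
s=manip.read_state();print(tooly(),s["tcp_pos"],s["joint_pos"].round(1))
a,_=manip.read_camera("side");cv2.imwrite("pics/g12.png",cv2.resize(a[80:260,220:472],None,fx=3,fy=3,interpolation=cv2.INTER_CUBIC))
```

```text
-91.065232048568 [ 0.51221483 -0.10632642  0.04199946] [-11.7  22.8 -19.7  47.5   0.  169.3]
```

View pics/g12.png

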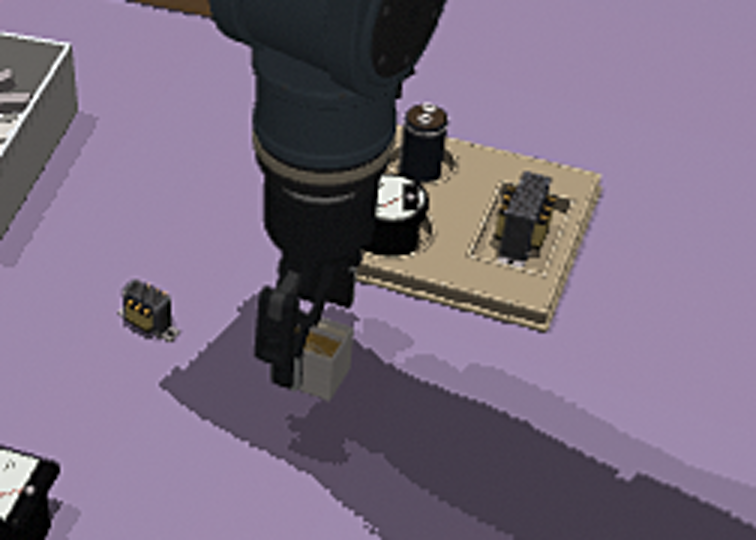

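The near jaw's pad (285,385) is where projection puts it, 43 mm on the +y side of the capacitor. The far pad is hidden behind it. I close now.

Emit:
jog_arm(increments=[[1,0,0,-0.1,0],[1,0,0,0,0],[1,0,0,0,0],[1,0,0,0,0],[1,0,0,0,0],[1,0,0,0,0],[1,0,0,0,0],[1,0,0,0,0]])

```text
time_s: 36.95
tcp_pos: [0.5121, -0.1066, 0.0406]
tcp_rot: [166.1, 90.0, -15.0]
ft_force: [-0.2, 0.3, 5.3]
opening: 0.439
```

Emit:
jog_arm(increments=[[1,0,0,0.3,0],[1,0,0,1,0],[1,0,0,2,0],[1,0,0,3,0],[1,0,0,3,0],[1,0,0,0.7,0],[1,0,0,0,0]])

```text
time_s: 37.65
tcp_pos: [0.5126, -0.1067, 0.1417]
tcp_rot: [169.8, 89.9, -11.3]
ft_force: [-0.8, -0.1, -1.6]
opening: 0.441
```

Emit:
jog_arm(increments=[[1,-0.2,1.4,0,3],[1,-0.5,2.7,0,6],[1,-0.5,2.7,0,6],[1,-0.5,2.7,0,6],[1,-0.5,2.7,0,6],[1,-0.5,2.7,0,6],[1,-0.5,2.7,0,6],[1,-0.5,2.7,0,6]])

```text
time_s: 38.45
tcp_pos: [0.4733, 0.098, 0.139]
tcp_rot: [-37.2, 89.9, -172.9]
ft_force: [1.0, 0.3, 0.1]
opening: 0.438
```

Emit:
jog_arm(increments=[[1,-0.5,2.7,0,6],[1,-0.5,2.7,0,6],[1,-0.5,2.7,0,6],[1,-0.5,2.7,0,6],[1,-0.5,2.7,0,6],[1,-0.5,2.7,0,6],[1,-0.5,2.7,0,6],[1,-0.2,1.76,0,2.4]])

```text
time_s: 39.25
tcp_pos: [0.4362, 0.3047, 0.1391]
tcp_rot: [-63.1, 89.9, -154.4]
ft_force: [-0.0, -0.4, -1.3]
opening: 0.434
```

Emit:
jog_arm(increments=[[1,0,0,0,0],[1,0,0,-2,0],[1,0,0,-3,0],[1,0,0,-2,0],[1,0,0,-0.5,0],[1,0,0,0,0],[1,0,0,0,0],[1,0,0,0,0]])

```text
time_s: 40.05
tcp_pos: [0.4385, 0.3034, 0.0664]
tcp_rot: [125.1, 89.9, 33.4]
ft_force: [0.1, -0.4, -0.9]
opening: 0.439
```

Run:
```python
from h import *
s=manip.read_state();print(tooly(),s["tcp_pos"],s["ft_force"],s["opening"])
a,_=manip.read_camera("side");cv2.imwrite("pics/g13.png",cv2.resize(a[220:420,140:400],None,fx=2.8,fy=2.8,interpolation=cv2.INTER_CUBIC))
```

```text
-1.7230140912974403 [0.43850228 0.30337182 0.06639891] [ 0.05448082 -0.44811035 -0.8591011 ] 0.4386828390368654
```

View pics/g13.png

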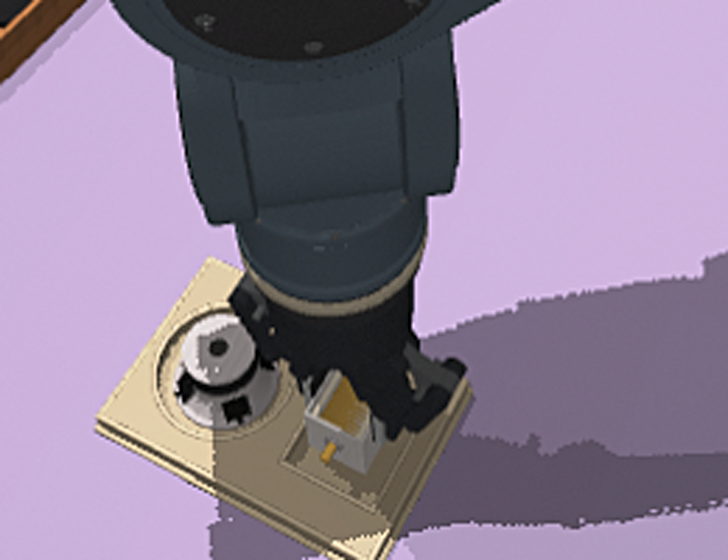

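The speaker sits in its round pocket (220,365). The capacitor is over the rectangular one with its shaft at (328,452) pointing to +y. I lower it now.

Emit:
jog_arm(increments=[[1,0,0,-0.5,0],[1,0,0,-0.6,0],[1,0,0,-0.4,0],[1,0,0,-0.3,0],[1,0,0,-0.15,0],[1,0,0,-0.1,0],[1,0,0,0,0],[1,0,0,0,0]])

```text
time_s: 40.9
tcp_pos: [0.438, 0.3031, 0.0449]
tcp_rot: [129.5, 90.0, 37.8]
ft_force: [-0.4, 0.5, -0.9]
opening: 0.441
```

Emit:
jog_arm(increments=[[1,0,0,-0.1,0],[1,0,0,0,0],[1,0,0,0,0]])

```text
time_s: 41.2
tcp_pos: [0.438, 0.3032, 0.0446]
tcp_rot: [126.7, 90.0, 35.0]
ft_force: [-5.0, -2.4, 14.3]
opening: 0.441
```

Contact came at the expected height. I release to a limited opening, away from the speaker, and withdraw.

Emit:
jog_arm(increments=[[0.45,0,0,0,0],[0.35,0,0,0,0],[0.3,0,0,0,0],[0.3,0,0,0,0],[0.3,0,0,0.5,0],[0.3,0,0,2,0],[0.3,0,0,4,0],[0.3,0,0,4,0]])

```text
time_s: 42.0
tcp_pos: [0.4374, 0.3028, 0.1501]
tcp_rot: [-53.3, 89.9, -145.0]
ft_force: [0.8, 2.1, 0.4]
opening: 0.703
```

Emit:
jog_arm(increments=[[0,0,-2,0,0],[0,0,-4,0,0],[0,0,-4,0,0],[0,0,-4,0,0],[0,0,-3,0,0],[0,0,0,0,0],[0,0,0,0,0]])

```text
time_s: 42.7
tcp_pos: [0.4381, 0.1328, 0.1492]
tcp_rot: [122.8, 90.0, 31.0]
ft_force: [0.2, -0.0, -0.9]
opening: 0.999
```

Run:
```python
from h import *
s=manip.read_state();print(s["tcp_pos"],s["time_s"])
a,d=manip.read_camera("top");X=cloud("top",d)
for n,c,r,lo in(("tun",(.438,.303),.034,.038),("spk",(.531,.3025),.04,.035),("T",(.417,-.3085),.045,.044),("can",(.519,-.351),.03,.055),("met",(.514,-.263),.036,.042)):
    p=X[(d>0)&(np.hypot(X[...,0]-c[0],X[...,1]-c[1])<r)&(X[...,2]>lo)];(x,y),wh,an=cv2.minAreaRect(p[:,:2].astype(np.float32));print(n,np.round([x,y],4),np.round(wh,3),round(an,1),"z",np.percentile(p[:,2],[10,50,90]).round(4))
l=cv2.resize(a[175:300,90:230],None,fx=2.8,fy=2.8,interpolation=cv2.INTER_CUBIC)
r=cv2.resize(a[175:300,350:490],None,fx=2.8,fy=2.8,interpolation=cv2.INTER_CUBIC)
cv2.imwrite("pics/fin.png",np.hstack([l,r]))
b,_=manip.read_camera("side");cv2.imwrite("pics/fins.png",b)
```

```text
[0.43806235 0.13279415 0.14922201] 42.7Traceback (most recent call last):
  File "<stdin>", line 5, in <module>
    return _quantile_unchecked(
        a, q, axis, out, overwrite_input, method, keepdims, weights)
    return _ureduce(a,
                    func=_quantile_ureduce_func,
    ...<5 lines>...
                    overwrite_input=overwrite_input,
                    method=method)
    r = func(a, **kwargs)
    result = _quantile(arr,
                       quantiles=q,
    ...<2 lines>...
                       out=out,
                       weights=wgt)
    slices_having_nans = np.isnan(arr[-1, ...])
                                  ~~~^^^^^^^^^
IndexError: index -1 is out of bounds for axis 0 with size 0
```

Emit:
jog_arm(increments=[[0,0,-2,1,0],[0,0,-4,2,0],[0,0,-4,2,0],[0,0,-4,2,0],[0,0,-3,0,0],[0,0,0,0,0]])

```text
time_s: 43.35
tcp_pos: [0.4385, -0.0388, 0.2194]
tcp_rot: [65.1, 89.9, -26.7]
ft_force: [0.2, 0.8, -0.7]
opening: 0.999
```

Run:
```python
from h import *
s=manip.read_state();print(s["tcp_pos"],s["time_s"])
a,d=manip.read_camera("top");b,e=manip.read_camera("side")
z=lambda i:cv2.resize(i,(390,290),interpolation=cv2.INTER_CUBIC)
cv2.imwrite("pics/fin.png",np.vstack([np.hstack([z(a[180:299,90:250]),z(a[180:299,340:500])]),np.hstack([z(b[280:420,150:338]),z(b[100:240,260:448])])]))
for cam,dd in(("top",d),("side",e)):
  X=cloud(cam,dd)
  for n,c,r,lo in(("tun",(.438,.303),.034,.034),("spk",(.531,.3025),.04,.035),("T",(.417,-.3085),.045,.044),("can",(.519,-.351),.03,.055),("met",(.514,-.263),.036,.042),("recm",(.638,.107),.05,.035),("smT",(.646,-.102),.04,.027)):
    p=X[(dd>0)&(np.hypot(X[...,0]-c[0],X[...,1]-c[1])<r)&(X[...,2]>lo)]
    if len(p)<5: print(cam,n,len(p));continue
    (x,y),wh,an=cv2.minAreaRect(p[:,:2].astype(np.float32));print(cam,n,np.round([x,y],4),np.round(wh,3),round(an,1),"z",np.percentile(p[:,2],[10,50,90]).round(4))
```

```text
[ 0.43851918 -0.03875847  0.21942661] 43.35
top tun [0.4365 0.3047] [0.055 0.04 ] 89.4 z [0.0354 0.0402 0.0467]
top spk [0.5298 0.2998] [0.044 0.044] 15.0 z [0.0435 0.0466 0.0488]
top T [ 0.4175 -0.3103] [0.049 0.037] 89.5 z [0.047  0.0518 0.054 ]
top can [ 0.5176 -0.3503] [0.035 0.033] 85.5 z [0.0625 0.0655 0.0688]
top met 0
top recm [0.6367 0.1257] [0.051 0.025] 0.1 z [0.0429 0.045  0.0471]
top smT 0
side tun [0.4388 0.3031] [0.046 0.039] 88.8 z [0.0352 0.0395 0.0449]
side spk [0.5311 0.3027] [0.044 0.045] 42.7 z [0.0419 0.0449 0.0469]
side T [ 0.412  -0.3102] [0.018 0.061] 13.6 z [0.0477 0.0508 0.0524]
side can 0
side met [ 0.5158 -0.2553] [0.052 0.059] 89.2 z [0.0457 0.0492 0.0514]
side recm [0.6398 0.1095] [0.05  0.061] 6.5 z [0.0404 0.0441 0.046 ]
side smT [ 0.6479 -0.0987] [0.022 0.037] 87.1 z [0.0287 0.0317 0.0339]
```

View pics/fin.png

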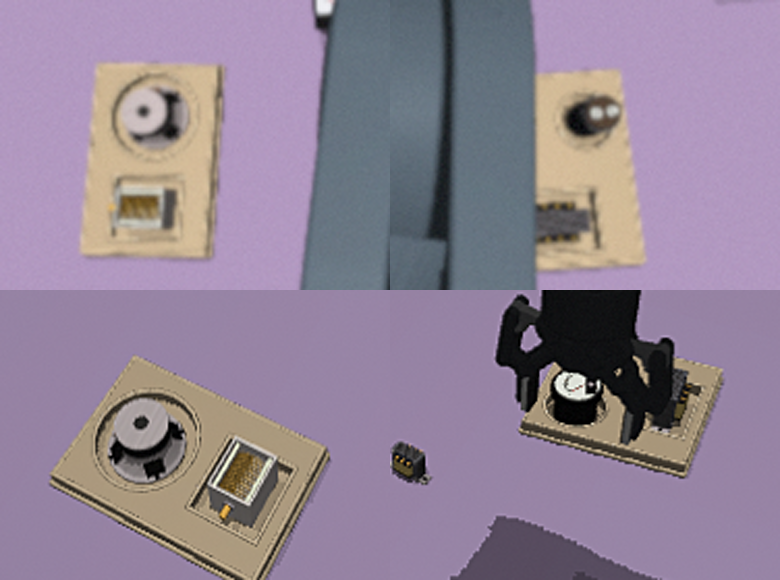

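The final picture shows the speaker and tuning capacitor seated in the radio tray, with the shaft over the edge. The meter, can and transformer are seated in the power-supply tray, and the rejected stock has not moved.

```bash
python3 -c "
from workcell import manip
print(manip.sign_off())"
```

```text
the job is handed in; nothing more can be done
None
```

Both kits are made up and the job is handed in, at about 43.5 s of the 120 s allowed. I placed the transformer, can, meter, loudspeaker and tuning capacitor in that order, lowering each until the wrist felt the pocket floor before letting go.

**Last checks**
- **Height:** top-surface heights matched parts flat on the 4 mm floors to within about 2 mm. For example, the transformer measured 51–52 mm (51 expected), the meter 49–50.5 mm (50 expected) and the speaker's magnet 45–46.5 mm (46 expected). The tuning capacitor's upper readings (45–47 mm) fit its 46 mm rim, but its median (about 40 mm) includes the vanes inside.
- **Position:** the final pictures show all five parts in the right pockets. The tuning capacitor's shaft passes over the tray's edge on the +y side.
- **Untouched stock:** the side camera put the small transformer and the rectangular meter within a few mm of where they started, with no sign of movement.
- **Force:** the largest end-of-call wrist reading was about 32 N, while setting down the speaker.

**Disagreements and gaps**
- **Cameras:** the top and side cameras differed by 1–3 mm throughout, so I averaged them.
- **Blocked views:** in the last look the arm hid the meter and small transformer from the top camera, and part of the rectangular meter. From the side camera it hid the can and part of the transformer. The other camera showed each of them in place.
- **Failed check:** one script stopped with an error, most likely because the arm hid the tuning capacitor. I moved the arm aside and repeated it.

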